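# Reset the clamp interlock with its key pair

## Task

Reset the clamp interlock: set one fingertip on each of the two round keys of the reset station, press both all the way down together so that both release pins come up between them, hold them down for two seconds, then let both go and move clear. Only the fingertips press; do not press the square keys of the other station, and do not pick up or move anything that stands around.

Things in the scene. Friction and masses are not known exactly. Their poses are not given: they have to be found in the camera images.
- round_mid (a point): Reset station: grey box screwed to the bench, 84 (x) x 150 (y; 194 over its ears) mm, aluminium plate 42 mm up, two ROUND black keys, 28 mm diameter, at y = +32 and -32 mm of this frame. This point, fixed to the box, lies half-way between them, level with their tops when up (60 mm above the bench, 18 mm above the plate). z up, y from the right key to the left. Nothing on the box is higher
- reset_station: The same box, origin at the centre of its underside, axes as round_mid. Round each key is a fixed collar 35 mm wide, rising 4 mm above the plate; between the keys, at y = +7 and -7 mm, are two fixed sleeves 12 mm wide, rising 8 mm above the plate, with the release pins inside
- round_left_top (a point): Centre of the top of the left round key; it goes down with the key
- round_right_top (a point): Centre of the top of the right round key; it goes down with the key
- round_left (a joint): Stroke of the round key on the left (own +y side) of its station: 0 = up, 0.010 m = bottomed. Sprung: about 1.5 N starts it, about 5 N holds it at the bottom, and it comes back up by itself when let go
- round_right (a joint): Stroke of the round key on the right (own -y side) of its station: 0 = up, 0.010 m = bottomed. Sprung: about 1.5 N starts it, about 5 N holds it at the bottom, and it comes back up by itself when let go
- pin_left_top (a point): Top of the left release pin, a 6 mm steel pin in the left sleeve (y = +7 mm of round_mid). It rises 1.4 mm for each mm of stroke of the left round key: 7 mm below its sleeve's rim (17 mm below round_mid) with the key up, 7 mm above the rim (3 mm below round_mid) with the key bottomed
- pin_right_top (a point): Top of the right release pin, a 6 mm steel pin in the right sleeve (y = -7 mm of round_mid). It rises 1.4 mm for each mm of stroke of the right round key: 7 mm below its sleeve's rim (17 mm below round_mid) with the key up, 7 mm above the rim (3 mm below round_mid) with the key bottomed
- square_mid (a point): Start station, not to be used: the same box, but with two SQUARE black keys, 27 mm wide, at the same centres, and plain plugs in place of the pins. This point lies half-way between its keys, level with their tops when up (60 mm above the bench). Either station may be the left one on the bench
- square_left (a joint): Stroke of the square key on the left (own +y side) of its station: 0 = up, 0.010 m = bottomed. Sprung: about 1.5 N starts it, about 5 N holds it at the bottom, and it comes back up by itself when let go
- square_right (a joint): Stroke of the square key on the right (own -y side) of its station: 0 = up, 0.010 m = bottomed. Sprung: about 1.5 N starts it, about 5 N holds it at the bottom, and it comes back up by itself when let go
- coupler_2: Bystander, loose: steel and brass quick coupler, 25 mm wide, 65 mm high; stands upright behind the reset station. Origin at the centre of its underside
- tray_bolt_1: Bystander, loose: black socket screw, 18 mm wide, 42 mm high; stands upright behind the start station. Origin at the centre of its underside
- parallel_1: Bystander, loose: pale ground steel bar, 16x120x24 mm; lies on the bench between the two stations. Origin at the centre of its underside
- dial_indicator: Bystander, loose: dial indicator, 127x62x21 mm; lies on its back at the left of the bench. Origin at the centre of its underside
- step_block_1: Bystander, loose: black stepped packing block, 32x60x50 mm; stands at the left of the bench. Origin at the centre of its underside
- eyebolt_2: Bystander, loose: eye bolt, 76x45x26 mm; lies on the bench, at the back left. Origin at the centre of its underside
- bolt_m16: Bystander, loose: black socket screw, 24 mm wide, 76 mm high; stands upright at the back right. Origin at the centre of its underside
- t_nut_1: Bystander, loose: black T-nut, 32x28x20 mm; lies at the back of the bench. Origin at the centre of its underside

How it is judged:
By the outcome, as a careful person would: the job done as asked, in the order asked, and still so for the second after the job is handed in, with the robot touching nothing.
It also fails if it takes over 35 s, if anything falls off the work surface, if the arm or the gripper's body presses on something with over 40 N, if the wrist force passes 120 N, or if a joint passes its speed limit or range.

## Robot

A 6-joint arm with a two-finger parallel gripper is mounted at the origin on the work surface; the furniture and walls round the work are solid. World frame = base frame: x ahead of the robot, y to its left, z up, the work surface at z = 0. Lengths are in m, angles in rad, forces in N, time in s.
With the tool pointing down it reaches from about 0.275 to 0.825 m from the base axis. Payload 4.9 kg.
Tool frame: the origin (TCP) lies midway between the tips of the shut fingers; the grasp point (between the pads) lies 19 mm behind it (bot.grip_depth is the distance from the TCP to the grasp point, in m); y points along the fingers, x is the direction in which the jaws open and shut, and the axes are right-handed (so a half turn about y gives the same grasp; the last joint's range is limited). The gripper opens to 85 mm and grips with 20 to 120 N. Pads are 22 mm wide; open, the fingers measure 114 mm over their backs; the gripper's body (76 mm by 85 mm) begins 54 mm behind the grasp point. The pads swing forward as they close: fully open they stand 13 mm farther back than shut.
Start: joints at [-1.445, 0.326, -0.193, 1.052, 0, 1.437], TCP at [0.141, -0.532, 0.231] pointing down, gripper open.
Joint ranges: [-2.65, 2.65], [-0.97, 1.79], [-1.3, 1.35], [-1.93, 2.1], [-1.47, 1.37], [-3.14, 3.14]. Speed limits (rad/s): [2.57, 2.57, 3.14, 3.14, 3.14, 3.14].

## Interface

Orientations are given as a unit quaternion [w, x, y, z].
In Python, from cell import bot gives the robot as it stands. Calls block until the motion is done:
- bot.move_pose(position, orientation): joint-space move of the TCP to a pose.
- bot.move_linear(position, speed=0.15, rotation=None, until_force=None): straight line of the TCP; rotation=None keeps the orientation; speed is the mean speed in m/s. With until_force (N) it stops when the force on the tool has changed by that much, and returns True; else False.
- bot.goto_joints(angles): joint-space move.
- bot.set_gripper(opening, grasp_force=None): opening from 0.0 (shut) to 1.0 (fully open); grasp_force is the grip in N (None keeps the last); returns when the fingers have stopped.
- bot.wait(seconds).
- bot.solve_ik(position, orientation): joint angles nearest the present ones, or None.
- bot.camera(name): name is "scene" or "top" or "wrist"; returns the picture (384x512x3 uint8, red, green, blue); there is no depth.
- bot.calibration(name): a dict with "mtx" (3x3 intrinsics, pixels), "extrinsics" (4x4, takes a point from world to camera coordinates); the wrist camera has in their place "hand_eye" (4x4, takes a point from camera to tool coordinates, whose origin is the TCP and whose axes are the tool frame's). Camera axes: x right, y down, z forward; pixel columns grow to the right and rows downward; lengths in m; the calibration is good to about 2 mm. The wrist camera is an equidistant fisheye: a pixel r from the principal point sees the ray r / f radians off the axis. A picture is of the moment at which its call begins: read the wrist's pose just before it. calibration takes no time and is no camera call.
A pose or a line that the arm cannot do raises bot.PlanningError and nothing moves.
- bot.close_job(): hands the job in, once; it reports no verdict.
Trained networks look in the newest picture that a camera, given by its name, has taken for a name from the list of things; names that differ only in an ending like _2 or _b are one class to them, and where a whole thing is asked for, a point or a joint stands for the part that bears it (a point fixed in the world has none). Each returns a list of dicts, best first, with "confidence" (0 to 1); they miss things now and then, are a little off and sometimes report something else, mostly with a low value. They report only what shows in the picture. A call takes as long as a camera call.
- bot.search_frame(camera, thing): "bbox" ([left, top, width, height] in pixels, round what is visible of it).
Readings, each from a call of its own:
- bot.read_clock(): time.
- bot.read_joint_positions(): joint angles.
- bot.read_joint_vel(): joint speeds.
- bot.read_joint_efforts(): joint torques, N m.
- bot.read_position(): TCP position.
- bot.read_tool_rot(): TCP orientation.
- bot.read_ft_force(): force on the tool from outside, world axes, zero at the start.
- bot.read_moment(): the same for the moment, N m.
- bot.read_gripper_width(): opening from 0.0 (shut) to 1.0 (fully open).
Only numpy, scipy, OpenCV 4.12 (cv2) and the standard library are available. Lean on these libraries where they do the work, as an engineer would, in place of code of your own. Each camera call takes 0.05 s, during which the arm holds its last target.

## Working session

There is one attempt and no reset: what is moved stays moved. The work goes in short steps, each a Python script; the robot and the scene stay as the last script left them, time stands still between calls to the robot, and variables do not carry over. Pictures are saved under pics/ and viewed, and the job is handed in when it is done.

```bash
mkdir -p pics; ls; python3 - <<'E'
from cell import bot
import cv2
for n in ["scene","top","wrist"]:
    im=bot.camera(n); cv2.imwrite(f"pics/{n}0.png",im[:,:,::-1])
    for t in ["round_mid","round_left_top","round_right_top","square_mid","reset_station","round_left","pin_left_top","square_left"]:
        try:
            r=bot.search_frame(n,t); print(n,t,[(d["bbox"],round(d["confidence"],2)) for d in r[:3]])
        except Exception as e: print(n,t,e)
c=bot.calibration("top"); print(c)
print(bot.calibration("wrist"))
print(bot.calibration("scene"))
print(bot.read_clock(),bot.read_position(),bot.read_tool_rot())
E
```

```text
pics
scene round_mid [([229.5, 160.3, 31.5, 29.2], 0.76)]
scene round_left_top []
scene round_right_top [([230.8, 161.7, 28.0, 27.9], 0.23)]
scene square_mid [([261.4, 209.6, 39.9, 43.1], 0.62)]
scene reset_station [([229.9, 158.7, 27.9, 33.4], 0.7)]
scene round_left []
scene pin_left_top []
scene square_left [([282.3, 225.7, 6.5, 5.9], 0.47)]
top round_mid [([321.6, 176.0, 61.9, 46.0], 0.73)]
top round_left_top [([184.9, 208.2, 61.3, 41.8], 0.67), ([341.9, 190.7, 6.2, 10.4], 0.43)]
top round_right_top [([362.1, 198.4, 11.5, 6.3], 0.61)]
top square_mid [([182.5, 207.1, 66.5, 41.2], 0.98)]
top reset_station [([321.3, 178.4, 63.3, 44.1], 0.64)]
top round_left [([339.8, 190.8, 11.6, 5.2], 0.58)]
top pin_left_top []
top square_left [([197.4, 227.6, 10.9, 11.3], 0.51)]
wrist round_mid []
wrist round_left_top []
wrist round_right_top []
wrist square_mid []
wrist reset_station []
wrist round_left []
wrist pin_left_top []
wrist square_left []
{'mtx': array([[434.12303922,   0.        , 256.70569852],
       [  0.        , 434.12303922, 192.84575811],
       [  0.        ,   0.        ,   1. 
[... 604 characters left out ...]
373132e-01],
       [ 4.58453020e-04, -9.50527085e-01, -3.10641354e-01,
         7.95580529e-02],
       [ 0.00000000e+00,  0.00000000e+00,  0.00000000e+00,
         1.00000000e+00]])}
{'mtx': array([[456.72465806,   0.        , 250.11346415],
       [  0.        , 456.72465806, 199.486166  ],
       [  0.        ,   0.        ,   1.        ]]), 'extrinsics': array([[-0.99384649,  0.10914538,  0.01887941,  0.55969713],
       [ 0.04335638,  0.54016597, -0.84044093, -0.01468472],
       [-0.10192826, -0.83445073, -0.5415742 ,  1.81841509],
       [ 0.        ,  0.        ,  0.        ,  1.        ]])}
1.35 [ 0.1412744  -0.53155669  0.23126684] [ 0.56054192 -0.56053968  0.43105609 -0.43102049]
```

View pictures.

```bash
python3 - <<'E'
import cv2
im=cv2.imread("pics/top0.png"); c=im[150:280,150:400]; cv2.imwrite("pics/top0z.png",cv2.resize(c,None,fx=3.2,fy=3.2,interpolation=cv2.INTER_CUBIC))
im=cv2.imread("pics/scene0.png"); c=im[130:290,150:350]; cv2.imwrite("pics/scene0z.png",cv2.resize(c,None,fx=3.5,fy=3.5,interpolation=cv2.INTER_CUBIC))
from scipy.spatial.transform import Rotation as R
print(R.from_quat([-0.56053968,0.43105609,-0.43102049,0.56054192]).as_matrix())
E
```

```text
[[ 2.56823963e-01 -3.79794537e-05  9.66458199e-01]
 [-9.66458199e-01  3.32011493e-05  2.56823965e-01]
 [-4.18415568e-05 -9.99999999e-01 -2.81787037e-05]]
```

View pics/top0.png

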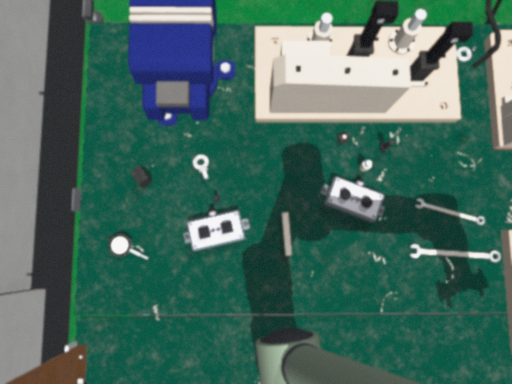

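View pics/wrist0.png

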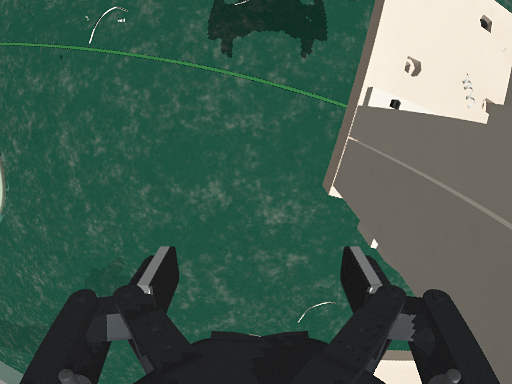

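```bash
sleep 0.1
```

```text
(no output)
```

View pics/scene0.png

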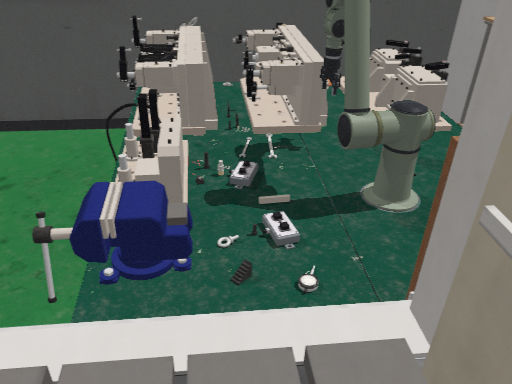

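View pics/top0z.png

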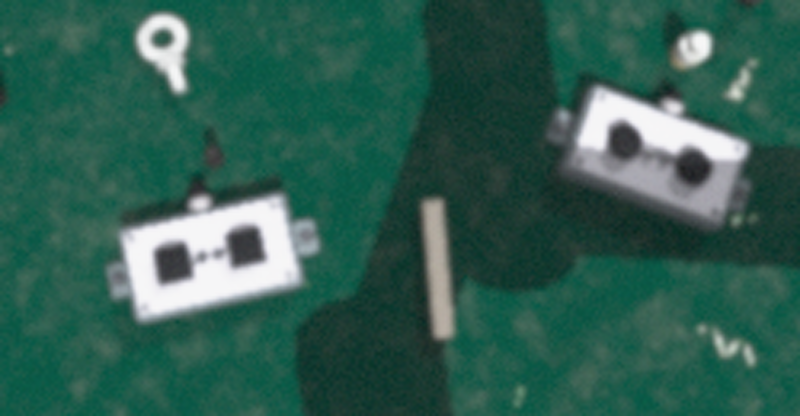

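View pics/scene0z.png

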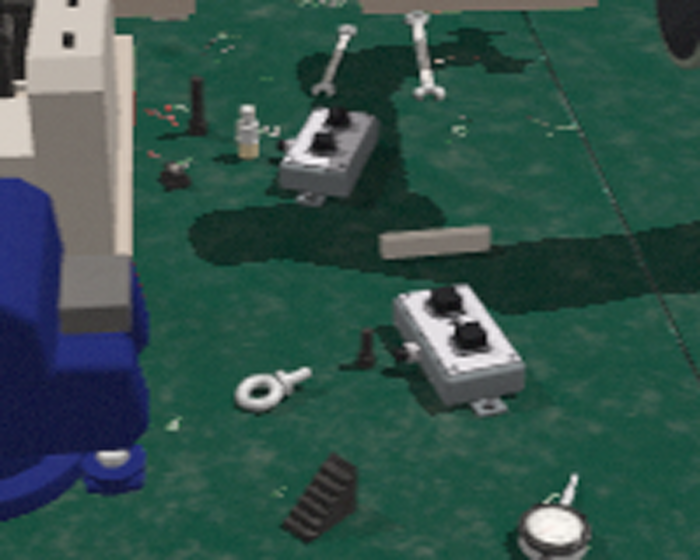

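```bash
cat > h.py <<'E'
import numpy as np, cv2
from cell import bot
from scipy.spatial.transform import Rotation as R
def onz(name,uv,z):
    c=bot.calibration(name);K=c["mtx"];E=c["extrinsics"]
    d=np.linalg.solve(K,[uv[0],uv[1],1]);Rm=E[:3,:3];o=-Rm.T@E[:3,3];d=Rm.T@d
    return o+d*(z-o[2])/d[2]
def wq(q): return R.from_quat([q[1],q[2],q[3],q[0]]).as_matrix()
def toq(M):
    q=R.from_matrix(M).as_quat(); return [q[3],q[0],q[1],q[2]]
def tool(yaxis):  # x_tool = -station y, y_tool down
    y=np.array([yaxis[0],yaxis[1],0]);y/=np.linalg.norm(y)
    x=-y;d=np.array([0,0,-1.]);z=np.cross(x,d)
    return np.stack([x,d,z],1)
def wray(uv,p,q):
    c=bot.calibration("wrist");K=c["mtx"];H=c["hand_eye"]
    a=np.array([(uv[0]-K[0,2])/K[0,0],(uv[1]-K[1,2])/K[1,1]]);r=np.linalg.norm(a)
    d=np.array([*(a/r*np.sin(r)),np.cos(r)]) if r>0 else np.array([0,0,1.])
    M=wq(q);return M@H[:3,3]+np.array(p)+0,(M@H[:3,:3]@d)
def wonz(uv,p,q,z):
    o,d=wray(uv,p,q);return o+d*(z-o[2])/d[2]
def wproj(P,p,q):
    c=bot.calibration("wrist");K=c["mtx"];H=c["hand_eye"];M=wq(q)
    t=M.T@(np.array(P)-p);v=H[:3,:3].T@(t-H[:3,3]);n=np.hypot(v[0],v[1]);r=np.arctan2(n,v[2])
    return np.array([K[0,2]+K[0,0]*r*v[0]/n,K[1,2]+K[1,1]*r*v[1]/n])
E
python3 - <<'E'
from h import *
L=onz("top",(345.3,193.75),.06);Rr=onz("top",(366.6,201.9),.06)
S=onz("scene",(242.6,170.7),.06)
m=(L+Rr)/2;y=(L-Rr)
print(L,Rr,m,np.linalg.norm(y))
print("scene",onz("scene",(150+322/3.5,130+138/3.5),.06),onz("scene",(150+338/3.5,130+113/3.5),.06))
print("parallel",onz("top",(287,234),.02))
M=tool(y);q=toq(M);print(M,q)
for z in (.2,.08):
  print(bot.solve_ik([m[0],m[1],z],q))
E
```

```text
[ 0.57680653 -0.16004118  0.06      ] [ 0.55382167 -0.21854813  0.06      ] [ 0.5653141  -0.18929466  0.06      ] 0.06285990377052374
scene [ 0.58075108 -0.15189285  0.06      ] [ 0.55595253 -0.21143915  0.06      ]
parallel [4.67934290e-01 3.36444736e-04 2.00000000e-02]
[[-0.36565208  0.          0.93075161]
 [-0.93075161  0.         -0.36565208]
 [-0.         -1.          0.        ]] [np.float64(0.39822980731876456), np.float64(-0.39822980731876456), np.float64(0.5843055883378659), np.float64(-0.5843055883378659)]
[-0.44688527  0.43243846 -0.11562408  1.02273378  0.          3.06904069]
[-0.44688527  0.54571171 -0.26518865  0.75989597  0.          3.06904069]
```

```bash
python3 - <<'E'
from h import *
L=onz("top",(345.3,193.75),.06);Rr=onz("top",(366.6,201.9),.06)
m=(L+Rr)/2;M=tool(Rr-L);q=toq(M)
print(bot.solve_ik([m[0],m[1],.17],q))
bot.move_pose([m[0],m[1],.17],q);print(bot.read_clock())
bot.set_gripper(0.58);print(bot.read_clock(),bot.read_gripper_width())
p=bot.read_position();q=bot.read_tool_rot();im=bot.camera("wrist");print(list(p),list(q))
np.savez("v1.npz",p=p,q=q);cv2.imwrite("pics/w1.png",im[:,:,::-1])
for t in ["round_left_top","round_right_top","reset_station"]:
  print(t,bot.search_frame("wrist",t)[:2])
for P in (L,Rr): print(wproj(P,p,q))
print(bot.read_clock())
E
```

```text
[-0.44688527  0.45562869 -0.15950346  0.95566418  0.         -0.07255197]
3.325
3.775 0.5837010757223433
[np.float64(0.565265101335223), np.float64(-0.18950966951119236), np.float64(0.1700515997624536)] [np.float64(-0.584343998687265), np.float64(0.584415418452844), np.float64(0.3981392607437318), np.float64(-0.3981027994465746)]
round_left_top [{'bbox': [277.7, 173.7, 27.3, 30.8], 'confidence': 0.71}]
round_right_top []
reset_station [{'bbox': [168.6, 136.2, 175.1, 105.2], 'confidence': 0.73}]
[294.49481695 189.49104735]
[224.47693823 189.49280587]
3.975
```

View pics/w1.png

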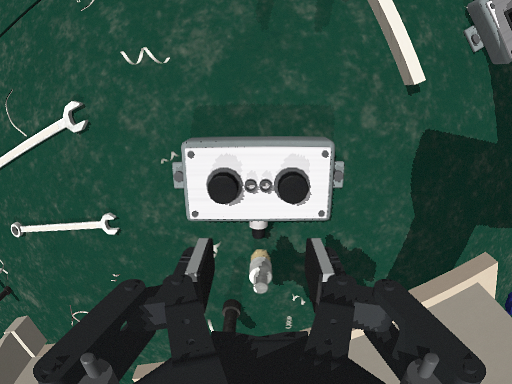

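```bash
python3 - <<'E'
from h import *
im=cv2.imread("pics/w1.png")
c=im[120:300,150:370]; cv2.imwrite("pics/w1z.png",cv2.resize(c,None,fx=3.3,fy=3.3,interpolation=cv2.INTER_CUBIC))
z=np.load("v1.npz");p=z["p"];q=z["q"]
g=cv2.cvtColor(im,cv2.COLOR_BGR2GRAY)
for thr in (30,45,60):
  n,l,s,cn=cv2.connectedComponentsWithStats((g<thr).astype('uint8'))
  for i in range(1,n):
    x,y,w,h,a=s[i]
    if 300<a<3000 and 150<y<200 and 190<x<320: print(thr,s[i],cn[i])
E
```

```text
45 [208 172  31  32 733] [223.24283765 187.83356071]
45 [278 172  31  32 731] [292.63064295 187.40902873]
60 [208 172  33  32 797] [223.57716437 187.45545797]
60 [278 172  31  32 774] [292.46640827 187.0503876 ]
```

View pics/w1z.png

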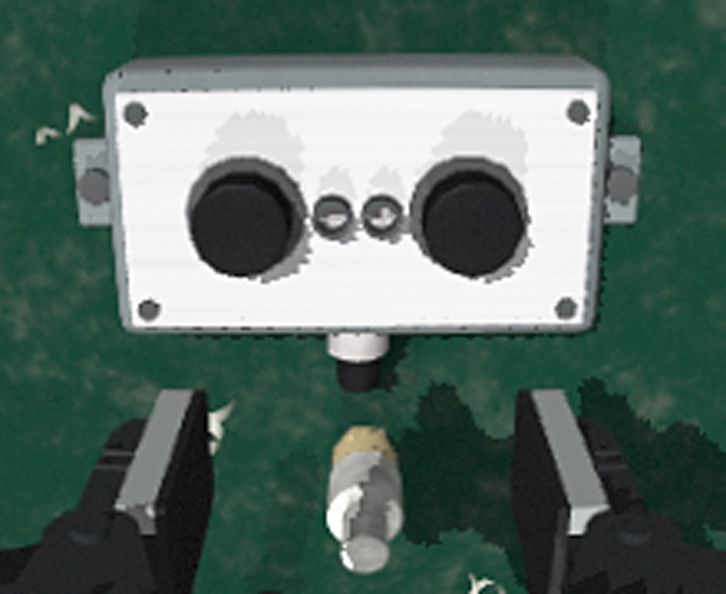

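```bash
python3 - <<'E'
from h import *
z=np.load("v1.npz");p=z["p"];q=z["q"];M=wq(q)
L=wonz((293.0,188.4),p,q,.06);Rr=wonz((223.3,188.2),p,q,.06)
print(L,Rr,np.linalg.norm(L-Rr),(L+Rr)/2)
im=cv2.imread("pics/w1.png")
for s in (-1,1):
  for x in (.025,.032,.040):
    for zz in (-.011,0,.011):
      for yy,col in ((-.006,(0,0,255)),):
        u=wproj(p+M@np.array([s*x,yy,zz]),p,q);print(s,x,zz,u.round(1),((u-[150,120])*3.3).round())
E
```

```text
[ 0.57534497 -0.16095999  0.06      ] [ 0.55231575 -0.21905462  0.06      ] 0.062492651287597324 [ 0.56383036 -0.1900073   0.06      ]
-1 0.025 -0.011 [214.  271.9] [211. 501.]
-1 0.025 0 [212.6 254.8] [207. 445.]
-1 0.025 0.011 [211.2 236.5] [202. 384.]
-1 0.032 -0.011 [201.6 271.5] [170. 500.]
-1 0.032 0 [199.8 254.5] [164. 444.]
-1 0.032 0.011 [198.1 236.3] [159. 384.]
-1 0.04 -0.011 [187.6 271. ] [124. 498.]
-1 0.04 0 [185.5 254. ] [117. 442.]
-1 0.04 0.011 [183.4 235.9] [110. 383.]
1 0.025 -0.011 [304.7 271.9] [510. 501.]
1 0.025 0 [306.1 254.8] [515. 445.]
1 0.025 0.011 [307.5 236.5] [520. 385.]
1 0.032 -0.011 [317.1 271.5] [551. 500.]
1 0.032 0 [318.9 254.5] [557. 444.]
1 0.032 0.011 [320.6 236.3] [563. 384.]
1 0.04 -0.011 [331. 271.] [597. 498.]
1 0.04 0 [333.2 254. ] [605. 442.]
1 0.04 0.011 [335.3 236. ] [612. 383.]
```

```bash
python3 - <<'E'
from h import *
m=[0.5642,-0.1898]
bot.set_gripper(0.65)
bot.move_linear([*m,.078],speed=.12)
p=bot.read_position();q=bot.read_tool_rot();im=bot.camera("wrist");cv2.imwrite("pics/w2.png",im[:,:,::-1])
np.savez("v2.npz",p=p,q=q)
print(p,q,bot.read_gripper_width(),bot.read_ft_force(),bot.read_clock())
cv2.imwrite("pics/w2z.png",cv2.resize(im[150:330,150:370,::-1],None,fx=3.3,fy=3.3,interpolation=cv2.INTER_CUBIC))
E
```

```text
[ 0.56478215 -0.19005988  0.07865305] [-0.58395709  0.58465447  0.39845671 -0.3980019 ] 0.6493798292318007 [ 0.03500618 -0.031044   -0.25287348] 5.175
```

View pics/w2z.png

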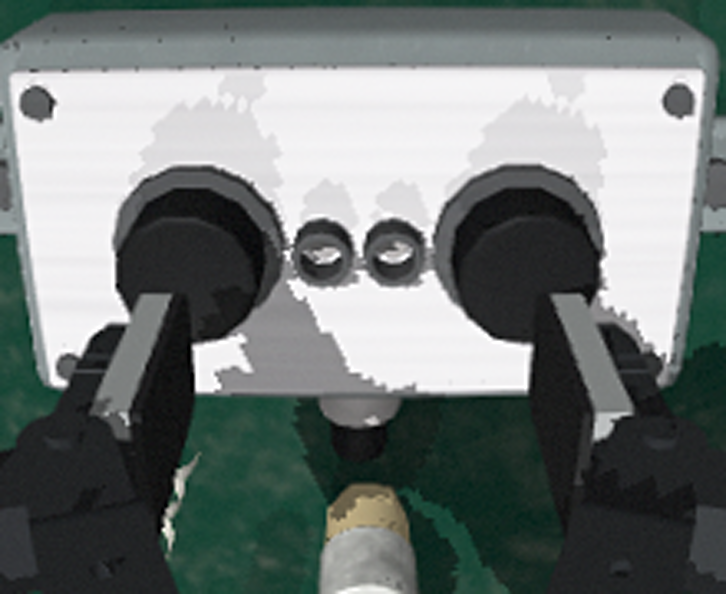

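```bash
python3 - <<'E'
from h import *
z=np.load("v2.npz");p=z["p"];q=z["q"];M=wq(q)
for u in ((187,276),(527,276)):
  P=wonz((150+u[0]/3.3,150+u[1]/3.3),p,q,.06);print(P,(M.T@(P-p))*1000)
for x in (.025,.0275,.030,.034,.037):
  for yy in (-.005,-.01):
   print(x,yy,(wproj(p+M@np.array([x,yy,.011]),p,q)-150)*3.3)
E
```

```text
[ 0.55251399 -0.21981066  0.06      ] [-32.17601975  18.65317273   0.56208448]
[ 0.57548895 -0.16122024  0.06      ] [30.75794379 18.65161951  0.60190661]
0.025 -0.005 [518.80075902 282.73872713]
0.025 -0.01 [523.55868775 297.09039863]
0.0275 -0.005 [534.27385275 282.48769683]
0.0275 -0.01 [539.47600537 296.79691536]
0.03 -0.005 [549.66011931 282.21435401]
0.03 -0.01 [555.29875218 296.4775349 ]
0.034 -0.005 [574.08081393 281.73180634]
0.034 -0.01 [580.40039568 295.91415066]
0.037 -0.005 [592.22336594 281.33449684]
0.037 -0.01 [599.03856958 295.45067124]
```

The tips line up with both keys: offset is under 1 mm along and across the keys. Pressing now.

```bash
python3 - <<'E'
from h import *
p=bot.read_position()
r=bot.move_linear([0.5642,-0.1900,.035],speed=.025,until_force=22)
t=bot.read_clock();p=bot.read_position()
print(r,p,bot.read_ft_force(),bot.read_moment(),bot.read_gripper_width(),t)
im=bot.camera("wrist")
cv2.imwrite("pics/w3z.png",cv2.resize(im[150:330,150:370,::-1],None,fx=3.3,fy=3.3,interpolation=cv2.INTER_CUBIC))
E
```

```text
True [ 0.56416517 -0.18988197  0.04624638] [-2.32898066  0.9568287   9.86759412] [ 0.26074457  0.43180311 -0.04454222] 0.6475536473732817 6.4
```

View pics/w3z.png

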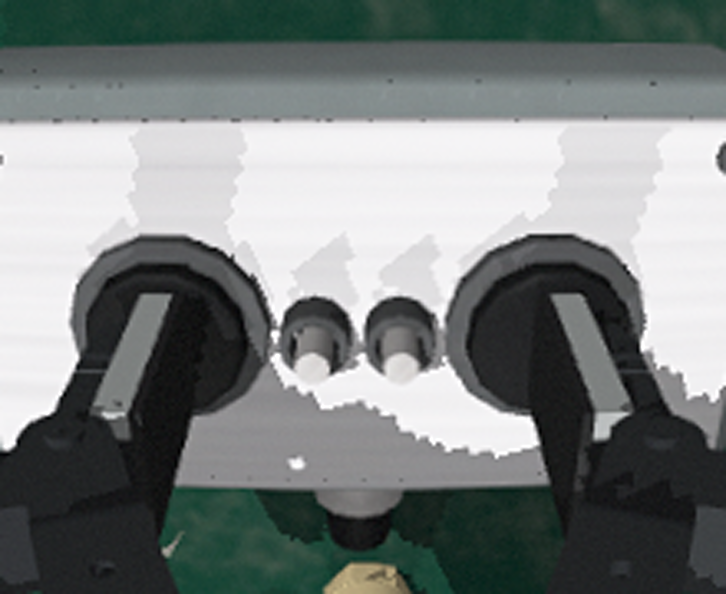

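Both pins are showing, but the steady force of 9.9 N is no more than the springs alone would give. I'll press a bit further to be sure both keys bottom.

```bash
python3 - <<'E'
from h import *
z=.0462
for i in range(8):
    p=bot.read_position()
    z-=.001
    r=bot.move_linear([0.5642,-0.1900,z],speed=.02)
    f=bot.read_ft_force();print(z,bot.read_position()[2],f,bot.read_clock())
    if f[2]>24: break
p=bot.read_position();q=bot.read_tool_rot();im=bot.camera("wrist");np.savez("v4.npz",p=p,q=q)
cv2.imwrite("pics/w4z.png",cv2.resize(im[150:330,150:370,::-1],None,fx=3.3,fy=3.3,interpolation=cv2.INTER_CUBIC))
print(bot.read_moment(),bot.read_clock())
M=wq(q)
mid=(np.array([0.55251399,-0.21981066])+[0.57548895,-0.16122024])/2; yv=np.array([.0230,.0585]);yv/=np.linalg.norm(yv)
for h in (.053,.055,.057):
  for s in (7,-7): print(h,s,((wproj([*(mid+yv*s/1000),h],p,q)-150)*3.3).round(1))
E
```

```text
0.0452 0.046133695420656276 [-2.651893    1.15136072  9.83336187] 6.7
0.044199999999999996 0.04588349619149972 [-5.14226517  2.60596375 15.00877657] 6.95
0.043199999999999995 0.04582294399337698 [-6.44104452  3.45738898 21.93185811] 7.2
0.042199999999999994 0.04572154336996198 [-9.64385615  3.81346603 28.94527325] 7.45
[ 0.94862053  1.99833736 -0.0241001 ] 7.5
0.053 7 [400.8 351.3]
0.053 -7 [313.1 351.2]
0.055 7 [401.3 357.6]
0.055 -7 [312.6 357.5]
0.057 7 [401.8 364.1]
0.057 -7 [312.1 364. ]
```

View pics/w4z.png

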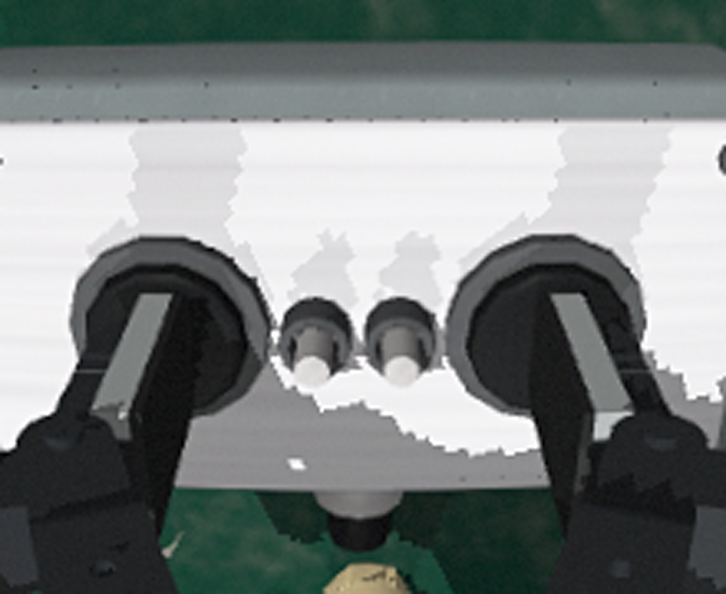

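The arm has stalled at 29 N and both pins stand fully up at equal height, at (312,370) and (401,370) in the zoom. I'll hold, then release.

```bash
python3 - <<'E'
from h import *
bot.wait(2.6)
print(bot.read_ft_force(),bot.read_clock())
im=bot.camera("wrist")
cv2.imwrite("pics/w5z.png",cv2.resize(im[150:330,150:370,::-1],None,fx=3.3,fy=3.3,interpolation=cv2.INTER_CUBIC))
bot.move_linear([0.5642,-0.1900,.075],speed=.05)
bot.move_linear([0.5642,-0.1900,.17],speed=.12)
im=bot.camera("wrist");cv2.imwrite("pics/w6.png",im[:,:,::-1])
im2=bot.camera("top");cv2.imwrite("pics/t6.png",cv2.resize(im2[100:300,100:420,::-1],None,fx=2.5,fy=2.5))
a=cv2.resize(im[120:300,150:370,::-1],None,fx=3.3,fy=3.3,interpolation=cv2.INTER_CUBIC);cv2.imwrite("pics/w6z.png",a)
print(bot.read_ft_force(),bot.read_clock())
E
```

```text
[-10.1787974    3.99736331  28.58028382] 10.1
[ 0.29626953 -1.12062811  0.41208139] 12.0
```

View pics/w5z.png

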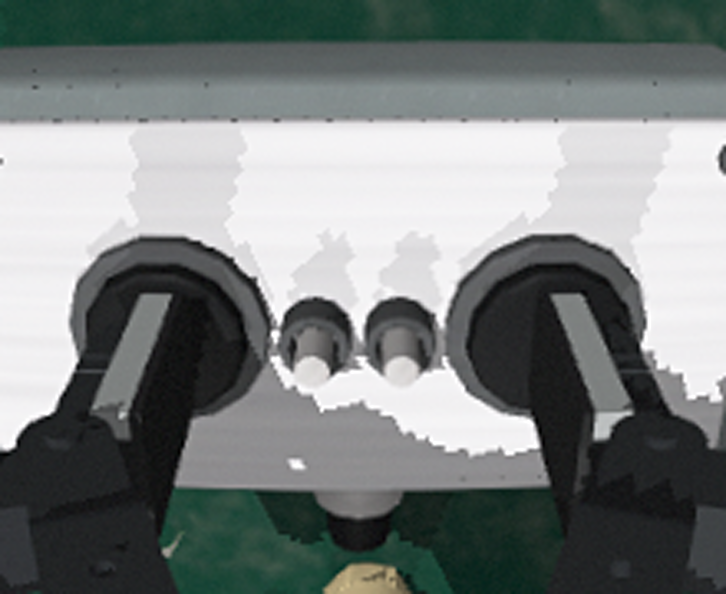

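View pics/w6z.png

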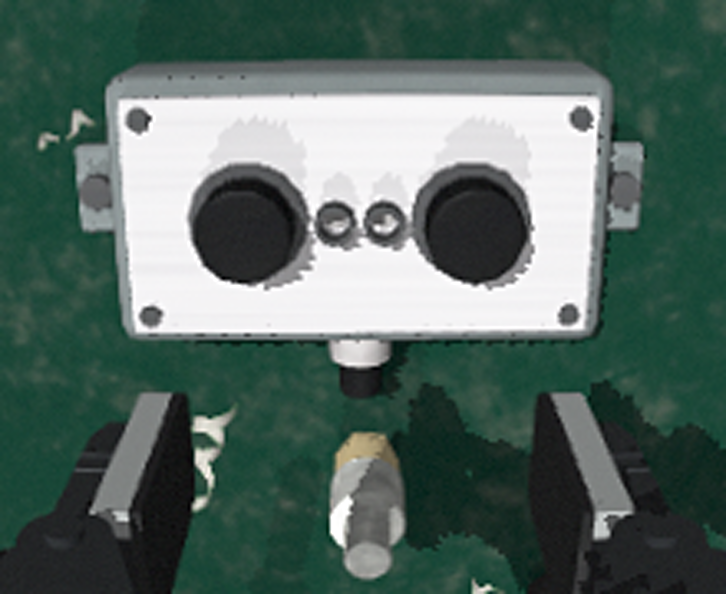

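View pics/t6.png

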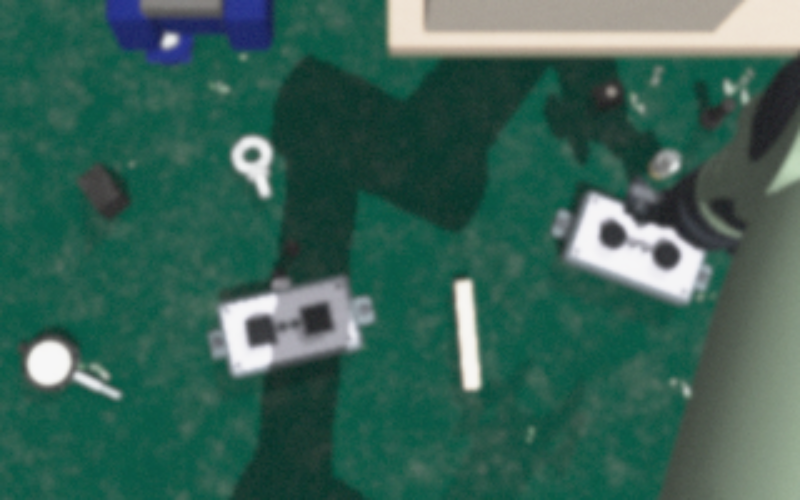

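The pins have dropped, both round keys are back up, the gripper is clear, and everything standing around is where it was. Handing in.

```bash
python3 -c "
from cell import bot
print(bot.read_clock());print(bot.close_job())"
```

```text
12.0
the job is handed in; nothing more can be done
None
```

The interlock reset is done and handed in at 12.0 s. I set one fingertip on each round key of the reset station (the right-hand box) and pressed both down together. The arm stalled at about 29 N with both pins fully up at equal height. I held that for 2.6 s, let go, and raised the tool to 0.17 m.

**Last checks:**
- **Held:** the wrist pictures at the start and end of the hold show both pins up, and the force stayed steady at 28.6–28.9 N.
- **Released:** a wrist picture afterwards shows both keys up and both pins back in their sleeves. The remaining force reading is about 1 N, with nothing in contact.
- **Surroundings:** the square keys were not touched, and nothing visible in the last pictures had moved.

**One check that disagreed:** the first press stopped early, with a steady force of only 9.9 N, about what the springs alone need. I pressed further until the arm stalled before starting the hold.

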